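# Hold a case against the sprung stop for clamping

## Robot

A 6-joint arm with a two-finger parallel gripper is mounted at the origin on a cart in front of the work surface, level with it; the furniture and walls round the work are solid. World frame = base frame: x ahead of the robot, y to its left, z up, the work surface at z = 0. Lengths are in mm, angles in degrees, forces in N, time in s.
With the tool pointing down it reaches from about 350 to 850 mm from the base axis. Payload 8.1 kg.
Tool frame: the origin (TCP) lies at the very end of the fingers, on their centre line; the grasp point (between the pads) lies 19 mm behind it; z points along the fingers, y is the line along which they close (so a half turn about z gives the same grasp; the last joint's range is limited). The gripper opens to 85 mm and grips with 20 to 120 N. Pads are 22 mm wide; open, the fingers measure 114 mm over their backs; the gripper's body (76 mm by 85 mm) begins 54 mm behind the grasp point. The pads swing forward as they close: fully open they stand 13 mm farther back than shut.
Start: joints at [-70.268, 7.471, 85.268, -0, 87.261, -4.893], TCP at [250.033, -545.425, 231.292] pointing down, gripper open.
Joint ranges: [-169.43, 169.43], [-51.17, 129.36], [1.28, 143.12], [-76.62, 256.62], [0, 156.53], [-152.29, 152.29]. Speed limits (degrees/s): [136.94, 136.94, 159.86, 180, 180, 180].

## Interface

Orientations are given as [roll, pitch, yaw] about the fixed x, y, z axes, in that order (R = Rz(yaw) Ry(pitch) Rx(roll)).
In Python, from bench import sense, eyes, job, models gives the robot as it stands. The module is installed in compiled form; this text tells all that it offers.
- The arm moves only by the tool apply_moves, never from a script. Its argument "rows" is a list of rows, each a list of 6 numbers: the shift along the tool's x, y, z in mm, then the turn, a rotation vector about the tool's x, y, z in rad. In form: [[dx, dy, dz, rx, ry, rz], ...]. A call has exactly 5 rows; each row shifts and turns the commanded pose from where the row before left it, along the tool's axes as they then stand; what a row does not reach is not made up. A row lasts 1/8 s, in which the tool goes at most 62.5 mm and 10.7 degrees, less where a joint would pass 70% of its speed; a pose out of reach is approached as far as the arm can. A call is refused whole if a number of a shift passes 62.5 or a number of a turn 0.188, either way. A call with a gripper value outside its range is refused whole. "fingers" is the finger opening in mm, from 0 to 85.4, set as the call begins (left out, the last holds). The fingers move at their own pace and stop on an object; "grip_force" is the grip in N (left out, the last holds). Time passes only in rows, so rows that do not move let the fingers close, or fill a call up. It gives the time, the measured TCP pose, the force, the opening and the grip force at its end, in the units of the state.
- sense(): the state, without advancing time (a new reading comes with each control period).
- eyes.snapshot(name): name is "scene" or "top" or "wrist"; returns (picture, depth): 384x512x3 uint8, red, green, blue; 384x512 float32, mm along the optical axis (not along the pixel's ray), 0 where there is no reading.
- eyes.get_calibration(name): a dict with "intrinsics" (3x3 intrinsics, pixels), "R" (3x3) and "t" (3): a world point X has camera coordinates R X + t; the wrist camera has in their place "mount" (4x4, takes a point from camera to tool coordinates, whose origin is the TCP and whose axes are the flange's). Camera axes: x right, y down, z forward; pixel columns grow to the right and rows downward; lengths in mm; the calibration is good to about 2 mm. A picture is of the moment at which its call begins: read the wrist's pose just before it. get_calibration takes no time and is no camera call.
- job.hand_in(): hands the job in; it is judged then, once.
Trained networks look in the newest picture that a camera, given by its name, has taken for a name from the list of things; names that differ only in an ending like _2 or _b are one class to them, and where a whole thing is asked for, a point or a joint stands for the part that bears it (a point fixed in the world has none). Each returns a list of dicts, best first, with "confidence" (0 to 1); they miss things now and then, are a little off and sometimes report something else, mostly with a low value. They report only what shows in the picture. A call takes as long as a camera call. They do not tell look-alikes from the thing itself.
- models.boxes_of(name, camera): "xyz" ([x, y, z] in mm, in world coordinates, good to about 4 mm: the middle of the surface that is visible of it).
- models.cut_out(name, camera): "pixels" (384x512 bool, what is visible of it).
- models.place_of(name, camera): "xyz" ([x, y, z] in mm, in world coordinates, good to about 4 mm: a listed point, or the origin of a listed thing).
The state is a dict: "time": time; "joint_pos": joint angles; "qd": joint speeds; "joint_efforts": joint torques, N m; "tool_pos": TCP position; "tcp_rot": TCP orientation; "ft_force": force on the tool from outside, world axes, zero at the start; "wrist_torque": the same for the moment, N m; "finger_gap": finger opening in mm; "grip_force": force on a finger pad.
Only numpy, scipy, OpenCV 4.12 (cv2) and the standard library are available. Lean on these libraries where they do the work, as an engineer would, in place of code of your own. Each camera call takes 0.05 s, during which the arm holds its last target. There are 200 camera calls.

## Task

Pick up the small aluminium case and lay it flat in the channel between the clamping fixture's two low rails, black end towards the orange sprung stop, then push it against the stop until the gauge pointer stands in the green. Finish while you are still holding it there with that steady push, because a colleague will now tighten the side screws. Never drive the pointer into the red, and leave the other loose things where they are.

Things in the scene. Friction and masses are not known exactly. Their poses are not given: they have to be found in the camera images.
- case: bright aluminium case, blue plate on top, one black end: a loose rigid box 90 long (x) x 46 wide (y) x 45 mm high, 0.2 to 0.45 kg. Origin under its centre, x along its length towards the black end, z up. Grip it across the 46 mm width by the upper half (fingertips at least 18 mm above its underside), so that the fingers clear the fixture's rails
- black_end (a point): centre of the case's black end face, 45 mm from the case's centre along its x
- fixture: fixture bolted to the table. Origin on the table under mid-channel, x along the channel to the stop. Dark plate 8 mm thick (its top = channel floor), 100 wide (y), x -80 to 225 mm. Two rails 10 mm high over the floor, x -70 to 60, leave a 56 mm channel centred on y = 0, open at both ends. Two side screws stick out at +y to y = 60, 19 mm over the table: leave them
- gauge (a joint): travel (m) of the sprung stop along the fixture's +x: 0 untouched, 0.042 end of travel. Spring 400 N/m, no preload (force = 400 x travel); it springs back when let go. A black cross-bar pointer moves with it over a colour scale: white 0 to 0.015, green 0.015 to 0.027 (6 to 10.8 N), yellow to 0.035, then red
- stop_face (a point): centre of the orange stop plate's pressing face (50 wide, 40 high, from 10 to 50 mm above the table); it moves with the gauge and stands at fixture x = 75 mm, 30 mm above the table, when untouched
- pointer (a point): middle of the black cross-bar pointer over the scale, 63 mm above the table; fixture x = 165 mm at gauge 0, moves with the gauge. The scale is on top of the grey spring housing (fixture x 130 to 225 mm, 60 wide, 55 high above the table)
- bag_sealer: fixed grey bench bag sealer with a raised arm, about 300 long (x) x 100 mm wide; the arm's near end stands up to 220 mm above the table, so travel higher when crossing it. Origin on the table under its centre. Obstacle only
- parts_tin: small round pale press-lid tin, 62 mm across, 20 high; origin under its centre. Bystander
- ink_pad: flat black box, 62 x 92 x 18 mm; origin under its centre. Bystander
- tape_roll_clear: roll of pale tape with a pink core, 93 mm across, 49 high; origin under its centre. Bystander
- rubber_stamp: brown hand stamp, 28 x 52 x 76 mm; origin under its centre. Bystander
- torch: black pocket torch lying down, 32 x 110 x 32 mm; origin under its centre. Bystander
- loupe: small black eye loupe, 38 mm across, 30 high; origin under its centre. Bystander
Mind the look-alikes: they are no part of the job. Leave any yellow look-alike of the case alone.

How it is judged (in metres and radians):
On the way:
1. the case lies flat in the channel, black end towards the stop (y of case in the frame of fixture between -0.0075 and 0.0075 m and z of case in the frame of fixture between 0.004 and 0.012 m and x of case in the frame of fixture between -0.06 and 0.08 m and angle between the x axis of case and the x axis of fixture, either way round below 0.1 rad and angle between case's own z axis and vertical below 0.07 rad and x of pointer in the frame of case above 0.05 m and contact force between case and fixture above 0.05 N), for 0.1 s.
At the end, for the whole second after the job is handed in: Case flat on the channel floor (4 mm, 0.07 rad), black end to the stop, within 7.5 mm of the channel's middle and 0.1 rad of its direction, at rest; fingers still on it (over 2 N); the case, not the robot, presses the stop with 4.5 to 13 N, gauge 0.014 to 0.028 (y of case in the frame of fixture between -0.0075 and 0.0075 m and z of case in the frame of fixture between 0.004 and 0.012 m and x of case in the frame of fixture between -0.06 and 0.08 m and angle between the x axis of case and the x axis of fixture, either way round below 0.1 rad and angle between case's own z axis and vertical below 0.07 rad and x of pointer in the frame of case above 0.05 m and value of joint gauge between 0.014 and 0.028 m and contact force between case and gauge between 4.5 and 13 N and contact force between each of the arm, the fingers and gauge below 0.5 N and contact force between the fingers and case above 2 N and linear speed of case below 0.01 m/s); the arm keeps its last pose, push and grip.
It fails at once if the pointer is driven into the red (gauge over 0.036) (value of joint gauge above 0.036 m).
It fails at once if another loose thing (tin, ink pad, tape roll, stamp, torch or loupe) is moved more than 30 mm (distance of any of parts_tin, ink_pad, tape_roll_clear, rubber_stamp, torch, loupe from where it was at the start of the episode above 0.03 m).
It also fails if it takes over 40 s, if anything falls off the work surface, if the arm or the gripper's body presses on something with over 40 N, if the wrist force passes 120 N, or if a joint passes its speed limit or range.

## Working session

There is one attempt and no reset: what is moved stays moved. The work goes in short steps, Python scripts to look and compute and a tool call to move; the robot and the scene stay as the last step left them, time stands still between calls to the robot, and variables do not carry over. Pictures are saved under pics/ and viewed, at most 10 in all, crops included, and the job is handed in when it is done.

Besides the shell and the picture viewer there is one more tool, called after "Emit:" as a command line: name --pt "numbers of a row" for each row, then --argument value for the rest. apply_moves: Moves the arm, as the interface text tells. Its arguments: {"type":"object","properties":{"rows":{"type":"array"},"fingers":{"type":"number"},"grip_force":{"type":"number"}},"required":["rows"]}

```bash
mkdir -p pics
cat > h.py <<'E'
import numpy as np, cv2
from bench import sense, eyes, job, models
def snap(n,f=None):
    p,d=eyes.snapshot(n)
    if f: cv2.imwrite('pics/'+f,cv2.cvtColor(p,cv2.COLOR_RGB2BGR))
    return p,d
def cloud(n,d):
    c=eyes.get_calibration(n);K=np.array(c['intrinsics'])
    v,u=np.mgrid[:384,:512]
    P=np.stack([(u-K[0,2])/K[0,0]*d,(v-K[1,2])/K[1,1]*d,d],-1)
    return (P-np.array(c['t']))@np.array(c['R'])
E
python3 - <<'E'
from h import *
for n in('scene','top'):
    p,d=snap(n,n+'1.png')
    for k in('case','black_end','fixture','stop_face','pointer','bag_sealer','parts_tin','torch','loupe','ink_pad','tape_roll_clear','rubber_stamp'):
        print(n,k,[(np.round(r['xyz']).tolist(),round(r['confidence'],2)) for r in models.place_of(k,n)[:3]])
print(sense())
E
```

```text
scene case [([537.0, -188.0, -0.0], 0.42)]
scene black_end []
scene fixture [([490.0, 195.0, -6.0], 0.58)]
scene stop_face []
scene pointer []
scene bag_sealer []
scene parts_tin [([386.0, 25.0, -2.0], 0.56)]
scene torch [([342.0, -106.0, -2.0], 0.77)]
scene loupe [([766.0, -33.0, 1.0], 0.44)]
scene ink_pad [([377.0, -234.0, 3.0], 0.6), ([383.0, 25.0, 0.0], 0.45)]
scene tape_roll_clear [([367.0, -361.0, -0.0], 0.87)]
scene rubber_stamp [([450.0, -308.0, -1.0], 0.43)]
top case [([539.0, -185.0, -1.0], 0.88), ([497.0, -70.0, -4.0], 0.76), ([773.0, -33.0, 1.0], 0.29)]
top black_end [([539.0, -78.0, 24.0], 0.73), ([512.0, -228.0, 21.0], 0.63), ([563.0, 182.0, 29.0], 0.48)]
top fixture [([488.0, 196.0, 1.0], 0.66)]
top stop_face [([652.0, 165.0, 64.0], 0.7), ([563.0, 180.0, 32.0], 0.5)]
top pointer [([652.0, 164.0, 62.0], 0.83), ([448.0, -308.0, -1.0], 0.38), ([770.0, -34.0, -2.0], 0.34)]
top bag_sealer []
top parts_tin [([382.0, 22.0, -1.0], 0.82), ([649.0, 167.0, 62.0], 0.74)]
top torch [([342.0, -114.0, 6.0], 0.65)]
top loupe [([767.0, -31.0, -2.0], 0.54)]
top ink_pad [([374.0, -234.0, -1.0], 0.92)]
top tape_roll_clear [([370.0, -364.0, 2.0], 0.97)]
top rubber_stamp [([450.0, -307.0, -4.0], 0.61)]
{'time': 1.3, 'joint_pos': array([-7.02670633e+01,  7.47252308e+00,  8.52662872e+01, -9.16330191e-04,
        8.72619571e+01, -4.89193820e+00]), 'qd': array([-0.05404069,  0.05198581,  0.08106561, -0.02167049, -0.01396692,
        0.04446375]), 'joint_efforts': array([ 6.77743774e-04, -5.69320607e+01, -5.00852501e+01, -1.76895114e-04,
        1.38604624e-03,  4.44733061e-06]), 'tool_pos': array([ 250.03410436, -545.43016088,  231.29258094]), 'tcp_rot': array([-1.79999157e+02,  8.46511535e-04,  2.46249186e+01]), 'ft_force': array([ 1.50344939,  1.01893772, -0.5831518 ]), 'wrist_torque': array([ 0.00883777, -0.00283279,  0.04192114]), 'grip_force': 0.0, 'finger_gap': 85.24538675346709}
```

View pics/top1.png

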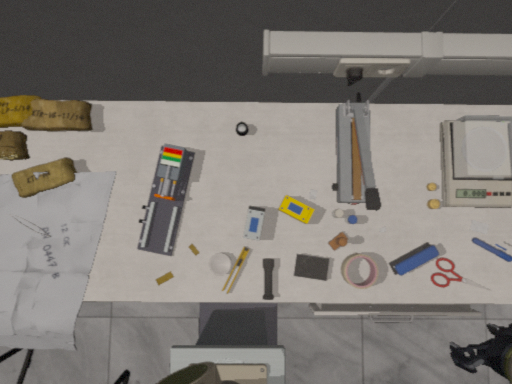

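View pics/scene1.png

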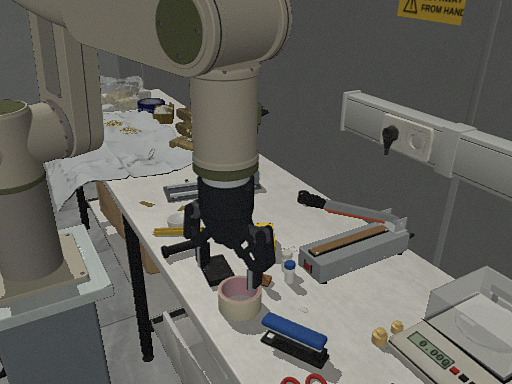

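```bash
cat >> h.py <<'E'
def rect(xy):
    (c,s,a)=cv2.minAreaRect(xy.astype(np.float32)); 
    if s[0]<s[1]: s=s[::-1];a+=90
    return np.round(c,1),np.round(s,1),round((a+90)%180-90,1)
E
python3 - <<'E'
from h import *
p,d=snap('top');P=cloud('top',d)
z=P[...,2]
def near(x,y,r): return np.hypot(P[...,0]-x,P[...,1]-y)<r
m=near(497,-70,65)&(z>30)&(z<60); print('case',m.sum(),rect(P[m][:,:2]),np.median(z[m]))
m=near(545,185,190)&(z>5)&(z<80); print('plate',m.sum(),rect(P[m][:,:2]))
m=near(620,165,90)&(z>45)&(z<75); print('housing',m.sum(),rect(P[m][:,:2]),np.median(z[m]))
m=near(490,195,100)&(z>13)&(z<30); print('rails',m.sum(),rect(P[m][:,:2]),np.median(z[m]))
c=eyes.get_calibration('wrist');print(c)
E
```

```text
case 540 (array([497.5, -71. ]), array([89.5, 45.9]), -10.1) 44.08217184490195
plate 4090 (array([564.5, 197.5]), array([347.3, 306. ]), 80.3)
housing 812 (array([636.5, 166.9]), array([148.3,  61.3]), -11.2) 54.32491731707606
rails 387 (array([507.1, 203.2]), array([169.1,  98.8]), -10.9) 16.80715282291803
{'intrinsics': array([[291.46829729,   0.        , 254.84728364],
       [  0.        , 291.46829729, 190.89456004],
       [  0.        ,   0.        ,   1.        ]]), 'mount': array([[-5.89798813e-05, -9.50086080e-01, -3.11987879e-01,
         7.99189998e+01],
       [ 9.99999952e-01, -1.50527595e-04,  2.69351150e-04,
         5.29723083e-01],
       [-3.02869563e-04, -3.11987848e-01,  9.50086044e-01,
        -1.42277383e+02],
       [ 0.00000000e+00,  0.00000000e+00,  0.00000000e+00,
         1.00000000e+00]])}
```

```bash
cat >> h.py <<'E'
def plan(goal,yaw,n,start=None):
    s=sense(); p=np.array(s['tool_pos']);y0=s['tcp_rot'][2]
    dw=(np.array(goal)-p)/n; dy=((yaw-y0+180)%360-180)/n
    print('from',p.round(1),np.round(s['tcp_rot'],2),'t',s['time'])
    for k in range(n):
        a=np.radians(y0+dy*k);c,t=np.cos(a),np.sin(a)
        print([round(dw[0]*c+dw[1]*t,1),round(dw[0]*t-dw[1]*c,1),round(-dw[2],1),0,0,round(-np.radians(dy),4)])
E
python3 -c "
from h import *
plan([480,-68,210],-10.1,10)"
```

```text
from [ 250.  -545.4  231.3] [-180.      0.     24.63] t 1.35
[np.float64(40.8), np.float64(-33.8), np.float64(2.1), 0, 0, np.float64(0.0606)]
[np.float64(38.7), np.float64(-36.2), np.float64(2.1), 0, 0, np.float64(0.0606)]
[np.float64(36.4), np.float64(-38.5), np.float64(2.1), 0, 0, np.float64(0.0606)]
[np.float64(34.0), np.float64(-40.6), np.float64(2.1), 0, 0, np.float64(0.0606)]
[np.float64(31.5), np.float64(-42.6), np.float64(2.1), 0, 0, np.float64(0.0606)]
[np.float64(28.8), np.float64(-44.4), np.float64(2.1), 0, 0, np.float64(0.0606)]
[np.float64(26.1), np.float64(-46.1), np.float64(2.1), 0, 0, np.float64(0.0606)]
[np.float64(23.3), np.float64(-47.6), np.float64(2.1), 0, 0, np.float64(0.0606)]
[np.float64(20.3), np.float64(-48.9), np.float64(2.1), 0, 0, np.float64(0.0606)]
[np.float64(17.3), np.float64(-50.1), np.float64(2.1), 0, 0, np.float64(0.0606)]
```

Emit:
apply_moves --pt "40.8 -33.8 2 0 0 0.0606" --pt "38.7 -36.2 2 0 0 0.0606" --pt "36.4 -38.5 2 0 0 0.0606" --pt "34 -40.6 2 0 0 0.0606" --pt "31.5 -42.6 2 0 0 0.0606" --fingers 85

```text
time: 1.98
tool_pos: [365.6, -305.3, 221.4]
tcp_rot: [180.0, -0.0, 7.1]
ft_force: [1.0, 0.3, 1.1]
finger_gap: 84.8
grip_force: 0.0
```

Emit:
apply_moves --pt "28.8 -44.4 2 0 0 0.0606" --pt "26.1 -46.1 2 0 0 0.0606" --pt "23.3 -47.6 2 0 0 0.0606" --pt "20.3 -48.9 2 0 0 0.0606" --pt "17.3 -50.1 2 0 0 0.0606"

```text
time: 2.6
tool_pos: [480.6, -66.6, 211.6]
tcp_rot: [180.0, -0.1, -10.2]
ft_force: [1.1, -0.9, 0.9]
finger_gap: 84.7
grip_force: 0.0
```

Emit:
apply_moves --pt "0 0 0 0 0 0" --pt "0 0 0 0 0 0" --pt "0 0 0 0 0 0" --pt "0 0 0 0 0 0" --pt "0 0 0 0 0 0"

```text
time: 3.22
tool_pos: [479.8, -68.9, 211.4]
tcp_rot: [180.0, -0.0, -10.2]
ft_force: [0.4, 0.7, -0.4]
finger_gap: 84.8
grip_force: 0.0
```

```bash
cat >> h.py <<'E'
from scipy.spatial.transform import Rotation as Ro
def wcloud(f=None):
    s=sense(); p,d=snap('wrist',f)
    c=eyes.get_calibration('wrist');K=np.array(c['intrinsics']);M=np.array(c['mount'])
    v,u=np.mgrid[:384,:512]
    P=np.stack([(u-K[0,2])/K[0,0]*d,(v-K[1,2])/K[1,1]*d,d],-1)@M[:3,:3].T+M[:3,3]
    R=Ro.from_euler('xyz',s['tcp_rot'],degrees=True).as_matrix()
    P=P@R.T+np.array(s['tool_pos']); P[d==0]=np.nan
    return p,P,s
E
python3 - <<'E'
from h import *
p,P,s=wcloud('w1.png');print(s['tool_pos'],s['tcp_rot'],s['time'])
m=(np.hypot(P[...,0]-497,P[...,1]+71)<65)&(P[...,2]>36)&(P[...,2]<55)
print(m.sum(),rect(P[m][:,:2]),np.median(P[m][:,2]))
m2=(np.hypot(P[...,0]-497,P[...,1]+71)<80)&(P[...,2]<10);print(np.nanmedian(P[m2][:,2]))
for k in ('black_end','case'):print(k,[(np.round(r['xyz']).tolist(),round(r['confidence'],2)) for r in models.place_of(k,'wrist')])
E
```

```text
[479.8062503  -68.90803578 211.36412863] [ 1.79997229e+02 -6.31066047e-03 -1.01701031e+01] 3.225
3480 (array([497.4, -71.1]), array([88.6, 46.2]), -10.2) 44.64181097605551
-0.41999950694705035
black_end [([541.0, -76.0, 25.0], 0.8), ([518.0, -226.0, 25.0], 0.65)]
case [([537.0, -191.0, 1.0], 0.75), ([494.0, -71.0, -2.0], 0.7)]
```

View pics/w1.png

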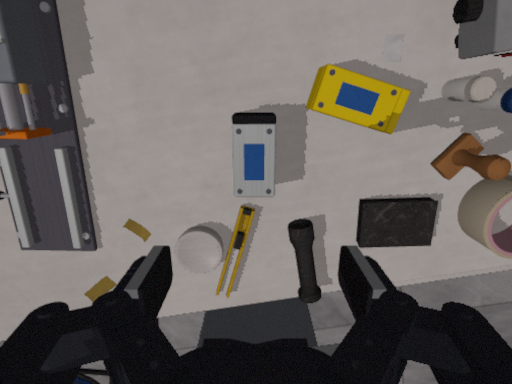

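```bash
python3 -c "
from h import *
plan([497.4,-71.1,21],-10.2,4)"
```

```text
from [479.9 -68.5 211.3] [ 1.800e+02 -1.000e-02 -1.013e+01] t 3.375
[np.float64(4.4), np.float64(-0.1), np.float64(47.6), 0, 0, np.float64(0.0003)]
[np.float64(4.4), np.float64(-0.1), np.float64(47.6), 0, 0, np.float64(0.0003)]
[np.float64(4.4), np.float64(-0.1), np.float64(47.6), 0, 0, np.float64(0.0003)]
[np.float64(4.4), np.float64(-0.1), np.float64(47.6), 0, 0, np.float64(0.0003)]
```

Emit:
apply_moves --pt "6 0 40 0 0 0" --pt "6 0 40 0 0 0" --pt "6 0 40 0 0 0" --pt "0 0 40 0 0 0" --pt "0 0 0 0 0 0" --fingers 68

```text
time: 4.0
tool_pos: [494.4, -70.6, 47.9]
tcp_rot: [-180.0, 0.4, -10.1]
ft_force: [0.2, 0.0, 0.4]
finger_gap: 68.1
grip_force: 0.0
```

Emit:
apply_moves --pt "0 0 10 0 0 0" --pt "0 0 10 0 0 0" --pt "0 0 9.5 0 0 0" --pt "0 0 0 0 0 0" --pt "0 0 0 0 0 0"

```text
time: 4.62
tool_pos: [497.9, -71.4, 22.0]
tcp_rot: [180.0, -0.0, -10.1]
ft_force: [0.3, 0.0, -0.4]
finger_gap: 68.2
grip_force: 0.0
```

Emit:
apply_moves --pt "0 0 2 0 0 0" --pt "0 0 0 0 0 0" --pt "0 0 0 0 0 0" --pt "0 0 0 0 0 0" --pt "0 0 0 0 0 0" --fingers 30 --grip_force 60

```text
time: 5.25
tool_pos: [498.2, -71.4, 20.2]
tcp_rot: [-180.0, -0.1, -10.1]
ft_force: [0.2, 0.6, 5.4]
finger_gap: 44.7
grip_force: 63.1
```

Emit:
apply_moves --pt "0 0 0 0 0 0" --pt "0 0 0 0 0 0" --pt "0 0 -10 0 0 0" --pt "0 0 -20 0 0 0" --pt "0 0 -20 0 0 0"

```text
time: 5.88
tool_pos: [496.5, -71.2, 69.6]
tcp_rot: [180.0, 0.1, -10.1]
ft_force: [0.0, 0.1, -3.6]
finger_gap: 44.8
grip_force: 62.1
```

Emit:
apply_moves --pt "0 0 -25 0 0 0" --pt "0 0 -20 0 0 0" --pt "0 0 -10 0 0 0" --pt "0 0 0 0 0 0" --pt "0 0 0 0 0 0"

```text
time: 6.5
tool_pos: [496.8, -71.2, 123.6]
tcp_rot: [-180.0, 0.1, -10.1]
ft_force: [-1.3, 0.1, -4.4]
finger_gap: 45.4
grip_force: 62.3
```

Run:
```python
from h import *
p,P,s=wcloud('w2.png');print(s['tool_pos'],s['tcp_rot'],s['time'],s['finger_gap'],s['grip_force'],s['ft_force'],s['joint_pos'])
# fixture from the top camera with calibrated refinement
p,d=snap('top');Q=cloud('top',d);z=Q[...,2]
for nm,C in (('top',Q),('wrist',P)):
    z=C[...,2];a=np.radians(-11.1);ax=np.array([np.cos(a),np.sin(a)]);o=np.array([489.3,195.8])
    L=C[...,:2]-o; fx=L@ax; fy=L@np.array([-ax[1],ax[0]])
    for k,(x0,x1,y0,y1,z0,z1) in dict(rails=(-90,66,-42,42,13,26),house=(128,250,-45,45,49,58),stop=(60,128,-40,40,30,60),plate=(-110,250,-70,49,4,12)).items():
        m=(fx>x0)&(fx<x1)&(fy>y0)&(fy<y1)&(z>z0)&(z<z1)
        if m.sum()>30:
            r=rect(C[m][:,:2]); q=np.percentile(np.c_[fx[m],fy[m],z[m]],[1,50,99],axis=0).round(1).tolist(); print(nm,k,m.sum(),r,q)
```

```text
[496.83594974 -71.16857887 123.58244449] [-1.79996530e+02  1.16017992e-01 -1.00960151e+01] 6.5 45.406571607064706 62.28594660758972 [-1.2619044   0.05560572 -4.39940376] [-1.40035320e+01 -3.15210312e+00  1.07658897e+02 -4.58781925e-03
  7.56091913e+01  8.60936313e+01]
top rails 334 (array([485.8, 196.7]), array([131.3,  79.9]), -9.3) [[-67.3, -38.1, 13.1], [-4.7, 27.9, 16.8], [59.7, 38.3, 21.2]]
top house 664 (array([664.1, 161.3]), array([95.2, 61. ]), -10.8) [[131.8, -30.2, 49.8], [180.3, -2.0, 54.1], [224.4, 28.8, 57.7]]
top stop 177 (array([589. , 175.4]), array([51.7, 48.5]), -11.0) [[75.9, -24.8, 30.1], [95.9, -1.8, 35.4], [127.4, 21.9, 59.2]]
top plate 2071 (array([558. , 171.9]), array([345. , 118.3]), -11.1) [[-77.4, -50.0, 4.1], [36.8, -7.0, 7.1], [218.0, 48.1, 11.4]]
wrist rails 1579 (array([478.3, 163.9]), array([130.3,  12.2]), -11.3) [[-67.1, -38.9, 13.2], [0.3, -35.4, 17.1], [59.1, -28.3, 18.7]]
wrist plate 5521 (array([518., 141.]), array([254.1,  57.7]), -24.7) [[-77.3, -50.7, 4.2], [15.4, -41.1, 7.3], [150.3, 3.4, 11.6]]
```

View pics/w2.png

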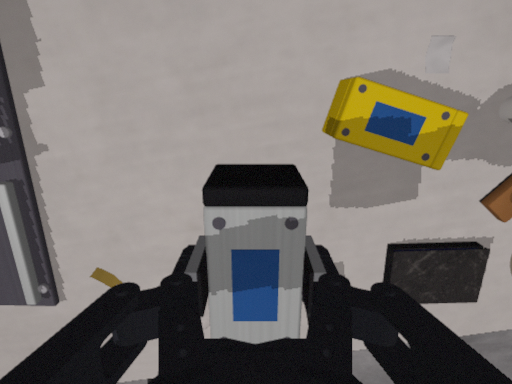

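```bash
python3 -c "
from h import *
plan([465.6,199.7,123],-11.1,6)"
```

```text
from [496.8 -71.2 123.6] [-1.7999e+02  1.2000e-01 -1.0100e+01] t 6.6
[np.float64(-13.0), np.float64(-43.5), np.float64(0.1), 0, 0, np.float64(0.0029)]
[np.float64(-13.2), np.float64(-43.5), np.float64(0.1), 0, 0, np.float64(0.0029)]
[np.float64(-13.3), np.float64(-43.5), np.float64(0.1), 0, 0, np.float64(0.0029)]
[np.float64(-13.4), np.float64(-43.4), np.float64(0.1), 0, 0, np.float64(0.0029)]
[np.float64(-13.5), np.float64(-43.4), np.float64(0.1), 0, 0, np.float64(0.0029)]
[np.float64(-13.7), np.float64(-43.3), np.float64(0.1), 0, 0, np.float64(0.0029)]
```

Emit:
apply_moves --pt "-7 -20 0 0 0 0.0029" --pt "-13 -43 0 0 0 0.0029" --pt "-13 -43 0 0 0 0.0029" --pt "-14 -44 0 0 0 0.0029" --pt "-14 -44 0 0 0 0.0029"

```text
time: 7.22
tool_pos: [472.2, 131.8, 124.1]
tcp_rot: [180.0, 0.0, -10.9]
ft_force: [1.4, -0.2, -3.8]
finger_gap: 45.0
grip_force: 62.4
```

Emit:
apply_moves --pt "-13 -43 0 0 0 0.0029" --pt "-6 -23.5 0 0 0 0" --pt "0 0 0 0 0 0" --pt "0 0 0 0 0 0" --pt "0 0 0 0 0 0"

```text
time: 7.85
tool_pos: [467.0, 198.5, 124.5]
tcp_rot: [180.0, 0.0, -11.2]
ft_force: [0.3, 0.2, -4.4]
finger_gap: 44.7
grip_force: 62.6
```

```bash
cat >> h.py <<'E'
def fix(C,o,yaw,boxes):
    a=np.radians(yaw);ax=np.array([np.cos(a),np.sin(a)])
    z=C[...,2];L=C[...,:2]-np.array(o); fx=L@ax; fy=L@np.array([-ax[1],ax[0]])
    for k,(x0,x1,y0,y1,z0,z1) in boxes.items():
        m=(fx>x0)&(fx<x1)&(fy>y0)&(fy<y1)&(z>z0)&(z<z1)
        if m.sum()>30: print(k,m.sum(),rect(C[m][:,:2]),np.percentile(np.c_[fx[m],fy[m],z[m]],[1,50,99],axis=0).round(1).tolist())
E
python3 - <<'E'
from h import *
p,P,s=wcloud('w3.png');print(s['tool_pos'],s['tcp_rot'],s['time'],s['finger_gap'],s['grip_force'],s['ft_force'],s['joint_pos'])
fix(P,(490.1,194.9),-11.1,dict(railm=(-90,66,-42,-25,13,26),railp=(-90,66,25,42,13,26),house=(128,250,-45,45,49,58),stop=(60,110,-40,40,40,58),case=(-90,70,-40,40,95,180)))
E
```

```text
[466.96584845 198.48124724 124.50440823] [ 1.79973712e+02  2.31181907e-02 -1.11579185e+01] 7.85 44.70324911525679 62.64883518218994 [ 0.34568258  0.23467913 -4.38495215] [ 1.72450033e+01 -2.41690003e+00  1.06847451e+02 -1.25205608e-02
  7.56022892e+01  1.18406033e+02]
railm 866 (array([512.1, 157.8]), array([59.7, 10.3]), -11.2) [[0.6, -37.0, 14.5], [31.3, -31.8, 17.5], [58.5, -27.1, 19.2]]
railp 960 (array([522.6, 224.6]), array([66.5, 13.4]), -11.4) [[-3.6, 28.8, 13.5], [30.7, 33.9, 17.4], [58.9, 41.3, 19.2]]
stop 877 (array([566.8, 180.7]), array([49.3,  7.5]), 78.8) [[74.3, -23.5, 45.1], [77.8, 0.4, 49.4], [81.7, 25.0, 56.2]]
case 21835 (array([469.3, 199. ]), array([84.4, 80. ]), -11.1) [[-59.9, -37.5, 113.2], [-11.9, -1.0, 149.0], [20.7, 36.8, 179.6]]
```

View pics/w3.png

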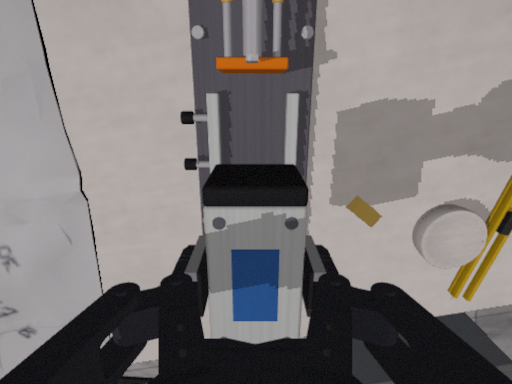

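Emit:
apply_moves --pt "0 -1.7 20 0 0 0" --pt "0 0 25 0 0 0" --pt "0 0 25 0 0 0" --pt "0 0 10 0 0 0" --pt "0 0 5 0 0 0"

```text
time: 8.52
tool_pos: [467.4, 200.7, 39.6]
tcp_rot: [180.0, 0.0, -11.1]
ft_force: [0.5, 0.7, -3.1]
finger_gap: 45.0
grip_force: 62.6
```

Emit:
apply_moves --pt "0 0 5 0 0 0" --pt "0 0 2 0 0 0" --pt "0 0 1 0 0 0" --pt "0 0 0 0 0 0" --pt "0 0 0 0 0 0"

```text
time: 9.15
tool_pos: [467.4, 201.2, 32.0]
tcp_rot: [-180.0, -0.0, -11.1]
ft_force: [-0.9, -1.2, -3.2]
finger_gap: 44.5
grip_force: 62.6
```

Emit:
apply_moves --pt "0 0.5 1 0 0 0" --pt "0 0 1 0 0 0" --pt "0 0 1 0 0 0" --pt "0 0 0.5 0 0 0" --pt "0 0 0 0 0 0"

```text
time: 9.78
tool_pos: [467.2, 200.6, 28.3]
tcp_rot: [-180.0, 0.0, -11.1]
ft_force: [0.3, 0.0, -4.1]
finger_gap: 44.9
grip_force: 62.8
```

Run:
```python
from h import *
p,P,s=wcloud('w4.png');print(s['tool_pos'],s['tcp_rot'],s['time'],s['ft_force'],s['wrist_torque'])
fix(P,(490.3,195.8),-11.2,dict(railm=(25,66,-42,-25,13,26),railp=(25,66,25,42,13,26),stop=(60,110,-40,40,40,58),case=(0,40,-26,26,48,60)))
```

```text
[467.19637995 200.58676625  28.26996709] [-1.79999756e+02  1.61403709e-03 -1.10929829e+01] 9.775 [ 0.3402474   0.02817519 -4.05934779] [ 0.02390018 -0.00475102 -0.02624089]
railm 1380 (array([525.2, 155.3]), array([34.2, 10.4]), -11.3) [[25.5, -37.7, 13.6], [43.2, -32.5, 17.5], [59.2, -27.9, 19.2]]
railp 1449 (array([538.3, 221.8]), array([34.1, 14.3]), -11.4) [[25.4, 27.9, 13.8], [42.1, 32.8, 17.4], [59.0, 41.3, 19.0]]
stop 3369 (array([567.1, 180.6]), array([50. ,  8.4]), 79.0) [[74.2, -24.2, 41.0], [77.4, -0.1, 49.3], [82.0, 24.1, 55.9]]
case 4831 (array([500.5, 193.7]), array([46.1, 20.8]), 78.8) [[0.2, -22.2, 48.8], [11.0, -0.2, 52.5], [20.5, 22.2, 54.0]]
```

View pics/w4.png

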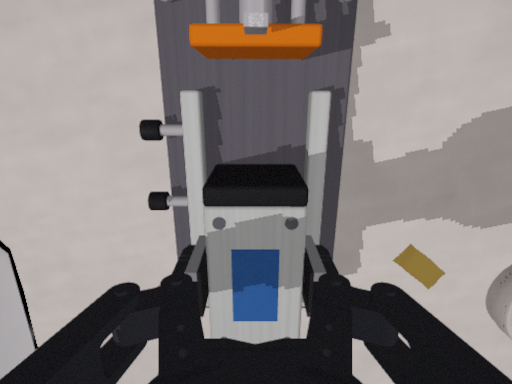

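Emit:
apply_moves --pt "0 0 0.3 0 0 0" --pt "0 0 0.3 0 0 0" --pt "0 0 0.2 0 0 0" --pt "0 0 0 0 0 0" --pt "0 0 0 0 0 0"

```text
time: 10.45
tool_pos: [467.3, 200.6, 28.2]
tcp_rot: [180.0, 0.0, -11.1]
ft_force: [-5.4, -1.6, 7.0]
finger_gap: 45.4
grip_force: 64.1
```

Emit:
apply_moves --pt "0 0 -0.3 0 0 0" --pt "5 0 0 0 0 0" --pt "8 0 0 0 0 0" --pt "8 0 0 0 0 0" --pt "8 0 0 0 0 0"

```text
time: 11.08
tool_pos: [495.6, 195.5, 28.2]
tcp_rot: [-180.0, 0.0, -11.1]
ft_force: [-6.2, 1.1, 7.0]
finger_gap: 44.8
grip_force: 63.9
```

Emit:
apply_moves --pt "8 0 0 0 0 0" --pt "8 0 0 0 0 0" --pt "3 0 0 0 0 0" --pt "0 0 0 0 0 0" --pt "0 0 0 0 0 0"

```text
time: 11.7
tool_pos: [514.7, 191.7, 28.2]
tcp_rot: [-180.0, -0.0, -11.1]
ft_force: [-2.4, 1.4, 5.4]
finger_gap: 45.1
grip_force: 63.7
```

Run:
```python
from h import *
p,P,s=wcloud();print(s['tool_pos'],s['tcp_rot'],s['time'],s['ft_force'],s['wrist_torque'])
L=np.array(s['tool_pos'][:2])-[490.3,195.8];a=np.radians(-11.2);print(L@[np.cos(a),np.sin(a)],L@[-np.sin(a),np.cos(a)])
fix(P,(490.3,195.8),-11.2,dict(stop=(60,110,-40,40,46,51),stop2=(60,110,-40,40,20,51),case=(30,72,-26,26,48,57)))
```

```text
[514.67332126 191.69572556  28.24219768] [-1.79960474e+02 -4.01901339e-02 -1.10894932e+01] 11.7 [-2.39072781  1.38124986  5.35021742] [0.22751325 0.5120664  0.02910618]
24.706326223177804 0.7080270719267768
stop 2225 (array([561. , 181.7]), array([50.2, 21.4]), 79.2) [[67.7, -24.1, 46.3], [78.1, -0.1, 49.4], [82.4, 24.1, 50.9]]
stop2 6571 (array([574.3, 179.1]), array([50.2, 48.7]), 79.2) [[68.1, -23.6, 24.7], [82.2, 1.3, 35.9], [109.3, 23.5, 50.8]]
case 8588 (array([538.9, 186.1]), array([52. , 39.2]), 78.5) [[30.5, -22.4, 49.0], [50.9, 0.3, 52.6], [68.6, 23.2, 54.4]]
```

Emit:
apply_moves --pt "5 0 -0.2 0 0 0" --pt "5 0 0 0 0 0" --pt "5 0 0 0 0 0" --pt "3 0 0 0 0 0" --pt "0 0 0 0 0 0"

```text
time: 12.38
tool_pos: [530.5, 188.5, 28.2]
tcp_rot: [180.0, 0.2, -11.1]
ft_force: [-13.7, 2.9, 12.5]
finger_gap: 44.7
grip_force: 64.9
```

Emit:
apply_moves --pt "2 0 0 0 0 0" --pt "2 0 0 0 0 0" --pt "2 0 0 0 0 0" --pt "0 0 0 0 0 0" --pt "0 0 0 0 0 0"

```text
time: 13.0
tool_pos: [535.4, 187.5, 28.2]
tcp_rot: [180.0, 0.3, -11.1]
ft_force: [-18.3, 2.2, 17.5]
finger_gap: 45.0
grip_force: 65.3
```

Run:
```python
from h import *
p,P,s=wcloud('w5.png');print(s['tool_pos'],s['tcp_rot'],s['time'],s['ft_force'],s['wrist_torque'])
L=np.array(s['tool_pos'][:2])-[490.3,195.8];a=np.radians(-11.2);print(L@[np.cos(a),np.sin(a)],L@[-np.sin(a),np.cos(a)])
fix(P,(490.3,195.8),-11.2,dict(stop=(80,125,-40,40,46,51.),case=(50,94,-26,26,51.5,57)))
t,d=snap('top');Q=cloud('top',d)
for c in('top','wrist'):
  for k in('pointer','stop_face'):
    for r in models.place_of(k,c)[:2]:
      l=np.array(r['xyz'][:2])-[490.3,195.8];print(c,k,np.round(r['xyz']),r['confidence'],l@[np.cos(a),np.sin(a)])
a1=cv2.resize(p[:200,120:400],None,fx=2,fy=2);b=cv2.resize(t[135:260,125:210],None,fx=3.2,fy=3.2,interpolation=cv2.INTER_CUBIC)
im=np.zeros((400,a1.shape[1]+b.shape[1],3),np.uint8);im[:a1.shape[0],:a1.shape[1]]=a1;im[:b.shape[0],a1.shape[1]:]=b
im=cv2.resize(im,(800,int(400*800/im.shape[1])));cv2.imwrite('pics/c5.png',im[...,::-1])
```

```text
[535.3651195  187.50185705  28.23842483] [179.97577339   0.2849258  -11.07236886] 13.0 [-18.2592907    2.15612727  17.51033975] [ 0.46935756  2.66104275 -0.09006656]
45.818645708721235 0.6130881417046371
stop 2039 (array([578.1, 178.4]), array([50. , 17.2]), 78.9) [[88.2, -24.2, 46.4], [93.9, 2.8, 49.5], [97.9, 24.2, 50.9]]
case 8141 (array([559. , 182.2]), array([51.9, 40. ]), 78.8) [[50.4, -22.1, 51.6], [70.7, 0.2, 52.7], [89.3, 22.8, 54.6]]
top pointer [667. 163.  64.] 0.65 179.7833564107052
top stop_face [580. 180.  30.] 0.67 90.68762155708038
top stop_face [579. 178.  26.] 0.52 90.7429568426715
wrist pointer [578. 178.  32.] 0.3 89.15400515899088
wrist stop_face [379.  21.   1.] 0.65 -74.91345587546226
wrist stop_face [576. 181.  34.] 0.59 86.8240279208994
```

View pics/c5.png

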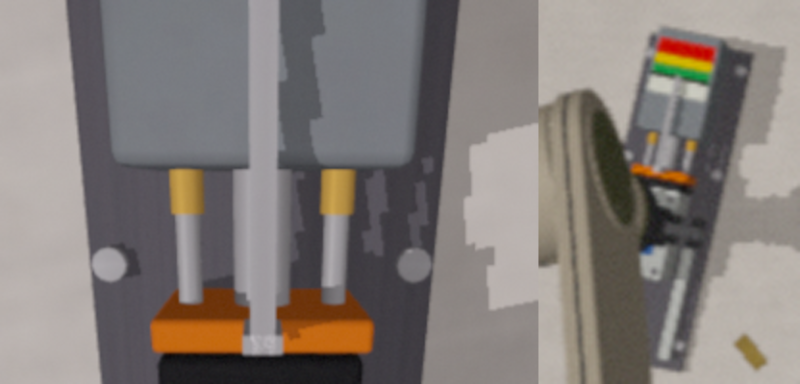

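Emit:
apply_moves --pt "0 0 -0.4 0 0 0" --pt "1 0 0 0 0 0" --pt "1 0 0 0 0 0" --pt "0 0 0 0 0 0" --pt "0 0 0 0 0 0"

```text
time: 13.92
tool_pos: [537.0, 187.2, 28.3]
tcp_rot: [180.0, 0.3, -11.1]
ft_force: [-17.6, 3.2, 15.2]
finger_gap: 45.1
grip_force: 65.1
```

Emit:
apply_moves --pt "1 0 -0.5 0 0 0" --pt "1 0 0 0 0 0" --pt "1 0 0 0 0 0" --pt "0 0 0 0 0 0" --pt "0 0 0 0 0 0"

```text
time: 14.55
tool_pos: [539.7, 186.6, 28.3]
tcp_rot: [180.0, 0.3, -11.1]
ft_force: [-17.9, 4.1, 11.9]
finger_gap: 44.8
grip_force: 64.7
```

Emit:
apply_moves --pt "0 0 0 0 0 0" --pt "0 0 0 0 0 0" --pt "0 0 0 0 0 0" --pt "0 0 0 0 0 0" --pt "0 0 0 0 0 0"

```text
time: 15.18
tool_pos: [539.7, 186.6, 28.3]
tcp_rot: [180.0, 0.3, -11.1]
ft_force: [-17.7, 3.4, 11.5]
finger_gap: 44.9
grip_force: 64.7
```

Run:
```python
from h import *
p,P,s=wcloud('w6.png');print(s['tool_pos'],s['tcp_rot'],s['time'],s['ft_force'],s['wrist_torque'])
L=np.array(s['tool_pos'][:2])-[490.3,195.8];a=np.radians(-11.2);print(L@[np.cos(a),np.sin(a)],L@[-np.sin(a),np.cos(a)])
fix(P,(490.3,195.8),-11.2,dict(stop=(80,125,-40,40,46,51.),rail=(30,66,-42,-25,13,26),case=(50,98,-26,26,51.5,57)))
a=np.radians(-11.2);ax=np.array([np.cos(a),np.sin(a)]);L=P[...,:2]-[490.3,195.8];fx=L@ax;fy=L@[-ax[1],ax[0]]
m=(fx>45)&(fx<90)&(abs(fy)<20)&(P[...,2]>48)&(P[...,2]<58)
c=np.linalg.lstsq(np.c_[fx[m],fy[m],np.ones(m.sum())],P[m][:,2],rcond=None)[0];print('top slope',c)
b=cv2.resize(p[:260,120:400],None,fx=2,fy=2);cv2.imwrite('pics/c6.png',b[...,::-1])
```

```text
[539.66639172 186.62542148  28.29886364] [179.96611114   0.34585266 -11.06599812] 15.175 [-17.69797859   3.36709126  11.46355221] [ 0.65316194  2.44054477 -0.06821957]
50.20823476761248 0.5887989668760997
stop 2038 (array([580.3, 178. ]), array([50.4, 22. ]), 79.7) [[87.8, -24.2, 46.4], [98.3, 3.7, 49.5], [102.3, 24.3, 50.9]]
rail 244 (array([536.6, 152.2]), array([12.7,  8.5]), -5.5) [[48.1, -37.7, 13.2], [56.2, -34.2, 17.5], [59.7, -29.3, 18.8]]
case 8997 (array([562.6, 181.5]), array([51.8, 47.4]), 78.8) [[50.5, -22.1, 51.6], [73.1, 0.2, 52.7], [93.6, 22.8, 54.6]]
top slope [-9.98401290e-03 -1.35941529e-03  5.34594210e+01]
```

View pics/c6.png

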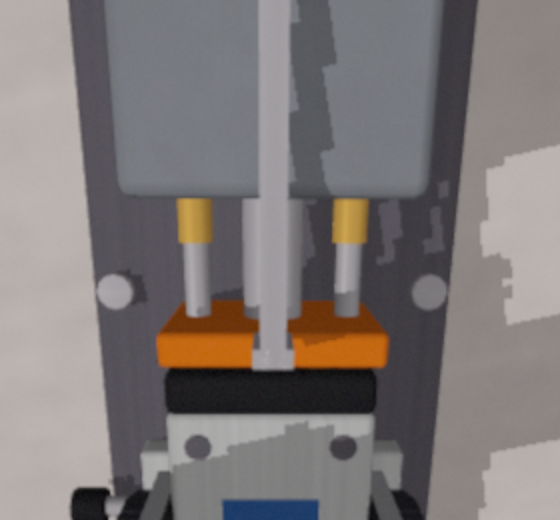

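Run:
```python
from h import *
print(job.hand_in())
```

```text
the job is handed in; nothing more can be done
None
```

I laid the aluminium case flat and centred in the channel, black end against the stop, and handed in while holding it at a measured gauge travel of about 20 mm (roughly 8 N, in the green). No verdict came back on hand-in.

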